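# Wedge the guard pane tight in its clamp channel

### The job

The low glass guard pane on the bathroom shelf has been put back in its clamp channel and needs locking. Stand the nylon wedge thin end down in the gap beside the pane, flat face to the glass and about midway along the channel, and let go of it. Then tap its head down with closed fingertips until it is locked tight, taking a push of about 15 N without sinking further, but do not force it, the glass chips; leave the other things where they are.

Things in the scene. Friction and masses are not known exactly. Their poses are not given: they have to be found in the camera images.
- shoe: clamp channel, bare aluminium, fixed on the shelf: 120 mm long (y), 46 mm wide (x), 44 mm high, floor 5 mm up. Origin: mid length, on its underside, x = 0 where the pane's wedge-side face stands; z up. On +x (away from the robot, give or take the yaw) the pane backs on a black rubber strip and an upright wall; on -x (robot side) are the wedge gap and a bolted-on jaw, both along the whole channel
- gap (a point): middle of the mouth of the wedge gap, 44 mm above the shelf, 9 mm to -x of the channel's origin, axes as the channel's. The jaw's face slopes 1 in 7: gap 14.3 mm wide at 38 mm height, 12 mm at 22 mm, 9.7 mm at 6 mm; from 38 mm to the rim at 44 mm it flares by 4 mm. The jaw may sit up to 1.5 mm nearer or farther than that, so the height where the wedge jams varies by 21 mm and must be felt
- pane: clear glass guard pane, 180 mm long (y), 8 mm thick (x), 49 mm high, top edge 55 mm above the shelf. Origin: middle of the lower edge of its wedge-side face, 6 mm above the shelf; glass on its +x side, axes as the channel's. It only moves to +x, into the stiff rubber (80 N per mm), and springs back. Over 22 N between wedge and glass chips it, as does a knock of over 15 N by the robot
- wedge: off-white nylon wedge, 45 g, 40 mm wide (y), 62 mm high, standing on its thin end, flat face roughly away from the robot. Origin: centre of that end, z up. Its +x face (x = +6 mm) is flat and goes against the glass; its -x face slopes 1 in 7: 12 mm thick at the bottom, 20 mm at 56 mm up. Grip it from above across the 40 mm, in the top 20 mm so the tips clear the pane
- wedge_head (a point): centre of the flat top of the wedge's striking head (40 x 21 mm, 6 mm thick), 62 mm above the thin end. Set in the gap, the wedge stands hand-loose by friction with its thin end 10 to 33 mm above the shelf; a push of 3 N on it is still loose, 15 N drives it about 3 mm deeper and leaves it clamping the glass with 11 to 16 N; 20 N may chip the glass
- swab_holder: stainless steel swab holder, 75 mm across, 94 mm high, with a thumb lever on its lid; leave alone. Origin: centre of its underside
- brush_case: closed blue plastic toothbrush case lying flat, 200 x 28 x 20 mm; leave alone. Origin: centre of its underside, x along its length
- compact: closed round compact mirror lying flat, 72 mm across, 14 mm high; leave alone. Origin: centre of its underside
- cream_jar: closed jar of face cream, 62 mm across, 46 mm high; leave alone. Origin: centre of its underside
There are look-alikes about, which are no part of the job. What is shaped like the shoe but pink or purple is not meant.

How it is judged:
On the way, in this order (a step that is already met when the one before it is completed fails the run):
1. the wedge stands by itself in the gap, thin end down, about midway along the channel, and has been let go (z of wedge in the frame of shoe below 0.036 m and y of wedge in the frame of shoe between -0.025 and 0.025 m and x of wedge in the frame of shoe between -0.012 and 0 m and angle between wedge's own z axis and vertical below 0.15 rad and contact force between each of the arm, the fingers and wedge below 0.05 N), for 0.2 s.
2. the wedge has been tapped down until it clamps the pane with more than 10 N (contact force between wedge and pane above 10 N), for 0.1 s.
At the end, for the whole second after the job is handed in: the wedge is at rest in the gap between pane and jaw, upright within 0.15 rad, within 25 mm of the middle of the channel, its underside less than 32 mm above the shelf, and by itself clamps the pane with more than 10 N (contact force between wedge and pane above 10 N and z of wedge in the frame of shoe below 0.032 m and y of wedge in the frame of shoe between -0.025 and 0.025 m and x of wedge in the frame of shoe between -0.012 and 0 m and angle between wedge's own z axis and vertical below 0.15 rad and linear speed of wedge below 0.02 m/s); the robot touches nothing.
It fails at once if the pane is chipped: more than 22 N between wedge and glass (contact force between wedge and pane above 22 N).
It fails at once if the pane is knocked by the robot with more than 15 N (contact force between any of the arm, the fingers and pane above 15 N).
It fails at once if a bystander is moved by more than 15 mm or tipped (distance of any of swab_holder, brush_case, compact, cream_jar from where it was at the start of the episode above 0.015 m or angle between any of swab_holder, cream_jar's own z axis and vertical above 0.3 rad).
It also fails if it takes over 61 s, if anything falls off the work surface, if the arm or the gripper's body presses on something with over 40 N, if the wrist force passes 120 N, or if a joint passes its speed limit or range.

### The arm

A 6-joint arm with a two-finger parallel gripper is mounted at the origin on the work surface. World frame = base frame: x ahead of the robot, y to its left, z up, the work surface at z = 0. Lengths are in m, angles in rad, forces in N, time in s.
With the tool pointing down it reaches from about 0.225 to 0.725 m from the base axis. Payload 3.1 kg.
Tool frame: the origin (TCP) lies at the very end of the fingers, on their centre line; the grasp point (between the pads) lies 19 mm behind it; z points along the fingers, y is the line along which they close (so a half turn about z gives the same grasp; the last joint's range is limited). The gripper opens to 85 mm and grips with 20 to 120 N. Pads are 22 mm wide; open, the fingers measure 114 mm over their backs; the gripper's body (76 mm by 85 mm) begins 54 mm behind the grasp point. The pads swing forward as they close: fully open they stand 13 mm farther back than shut.
Start: joints at [1.18, 0.048, 0.099, 1.622, 0, 1.443], TCP at [0.136, 0.507, 0.231] pointing down, gripper open.
Joint ranges: [-2.91, 2.91], [-0.99, 1.94], [-1.21, 1.42], [-2.12, 2.29], [-1.49, 1.47], [-3.14, 3.14]. Speed limits (rad/s): [2.79, 2.79, 3.14, 3.14, 3.14, 3.14].

### API

Orientations are given as a rotation vector (axis times angle).
In Python, from bench import sensors, cams, job, finder gives the robot as it stands. The module is installed in compiled form; this text tells all that it offers.
- The arm moves only by the tool drive_tool, never from a script. Its argument "commands" is a list of rows, each a list of 5 numbers: the opening, from 0 (shut) to 1 (fully open), then the shift along the tool's x, y, z in mm, then the turn about the tool's z in rad. In form: [[claw, dx, dy, dz, spin], ...]. A call has exactly 10 rows; each row shifts and turns the commanded pose from where the row before left it, along the tool's axes as they then stand; what a row does not reach is not made up. A row lasts 1/8 s, in which the tool goes at most 62.5 mm and 10.7 degrees, less where a joint would pass 70% of its speed; a pose out of reach is approached as far as the arm can. A call with a gripper value outside its range is refused whole. The fingers move at their own pace and stop on an object; "force" is the grip in N (left out, the last holds). Time passes only in rows, so rows that do not move let the fingers close, or fill a call up. It gives the time, the measured TCP pose, the force, the opening and the grip force at its end, in the units of the state.
- sensors.state(): the state, without advancing time (a new reading comes with each control period).
- cams.get_image(name): name is "scene" or "top" or "wrist"; returns a dict with "pixels" (400x640x3 uint8, red, green, blue), "range_z" (400x640 float32, m along the optical axis (not along the pixel's ray), 0 where there is no reading), "fx", "fy", "cx", "cy" (pixels), "R" (3x3) and "t" (3): a world point X has camera coordinates R X + t; the wrist camera has in their place "mount" (4x4, takes a point from camera to tool coordinates, whose origin is the TCP and whose axes are the flange's). Camera axes: x right, y down, z forward; pixel columns grow to the right and rows downward; lengths in m; the calibration is good to about 2 mm. The wrist camera is an equidistant fisheye: a pixel r from the principal point sees the ray r / f radians off the axis. A picture is of the moment at which its call begins: read the wrist's pose just before it.
- job.job_done(): hands the job in; it is judged then, once.
Trained networks look in a picture, given as the dict that the camera call returned (one of the last four; its "shot" number tells which), for a name from the list of things; names that differ only in an ending like _2 or _b are one class to them, and where a whole thing is asked for, a point or a joint stands for the part that bears it (a point fixed in the world has none). Each returns a list of dicts, best first, with "score" (0 to 1); they miss things now and then, are a little off and sometimes report something else, mostly with a low value. They report only what shows in the picture. A call takes as long as a camera call. They do not tell look-alikes from the thing itself.
- finder.silhouettes(query, picture): "region" (400x640 bool, what is visible of it) and "at" ([column, row] in pixels, amid what is visible of it).
The state is a dict: "time": time; "joint_pos": joint angles; "joint_velocities": joint speeds; "tau": joint torques, N m; "eef_pos": TCP position; "orientation": TCP orientation; "force": force on the tool from outside, world axes, zero at the start; "moment": the same for the moment, N m; "opening": finger opening in m; "gripper_force": force on a finger pad.
Only numpy, scipy, OpenCV 4.12 (cv2) and the standard library are available. Lean on these libraries where they do the work, as an engineer would, in place of code of your own. Each camera call takes 0.05 s, during which the arm holds its last target. There are 200 camera calls.

## Working session

There is one attempt and no reset: what is moved stays moved. The work goes in short steps, Python scripts to look and compute and a tool call to move; the robot and the scene stay as the last step left them, time stands still between calls to the robot, and variables do not carry over. Pictures are saved under pics/ and viewed, at most 12 in all, crops included, and the job is handed in when it is done.

Besides the shell and the picture viewer there is one more tool, called after "Request:" by a JSON object that holds its "api" and its "payload". drive_tool: Moves the arm, as the interface text tells. Its arguments: {"type":"object","properties":{"commands":{"type":"array","items":{"type":"array","items":{"type":"number"}}},"force":{"type":"number"}},"required":["commands"]}

```bash
mkdir -p pics; cat > h.py <<'E'
import numpy as np, cv2, pickle
from bench import sensors, cams, job, finder
from scipy.spatial.transform import Rotation as Ro
def pts(im, mask=None):
    z=im["range_z"]; m=z>0
    if mask is not None: m&=mask
    v,u=np.nonzero(m); d=z[v,u]
    c=np.stack([(u-im["cx"])/im["fx"]*d,(v-im["cy"])/im["fy"]*d,d],1)
    return (c-im["t"])@im["R"], v,u
def save(im,name,box=None,scale=1):
    p=im["pixels"][:,:,::-1]
    if box: p=p[box[1]:box[3],box[0]:box[2]]
    cv2.imwrite("pics/"+name,cv2.resize(p,None,fx=scale,fy=scale,interpolation=cv2.INTER_CUBIC))
E
python3 - <<'E'
from h import *
s=sensors.state(); print(s["time"],s["eef_pos"],s["orientation"],s["force"],s["opening"])
ims={}
for n in ["scene","top"]:
    im=cams.get_image(n); ims[n]=im
    for q in ["shoe","pane","wedge","wedge_head","swab_holder","brush_case","compact","cream_jar"]:
        for r in finder.silhouettes(q,im):
            if r["score"]<.3: continue
            P,_,_=pts(im,r["region"])
            print(n,q,round(r["score"],2),r["at"],r["region"].sum(),np.median(P,0).round(3) if len(P) else None)
pickle.dump(ims,open("i.pkl","wb"))
a=np.vstack([ims["scene"]["pixels"],])[:,:,::-1]
cv2.imwrite("pics/scene.png",a); cv2.imwrite("pics/top.png",ims["top"]["pixels"][:,:,::-1])
E
```

```text
0.0 [0.13616098 0.50640948 0.23010223] [-0.4115672  -3.11390169  0.00358665] [-0.0198528  -0.10034364  0.58251605] 0.08546123010767658
scene shoe 0.74 [213.6, 237.7] 898 [ 0.667 -0.16   0.015]
scene shoe 0.73 [359.1, 253.1] 960 [0.631 0.168 0.022]
scene shoe 0.61 [341.7, 196.4] 598 [0.447 0.085 0.023]
scene pane 0.64 [285.8, 208.7] 720 [ 0.548 -0.022  0.044]
scene pane 0.63 [430.6, 299.7] 2014 [0.733 0.311 0.085]
scene wedge 0.8 [394.7, 218.1] 453 [0.508 0.23  0.039]
scene wedge_head 0.91 [393.7, 218.7] 465 [0.508 0.229 0.039]
scene swab_holder 0.93 [429.8, 294.6] 2036 [0.733 0.312 0.085]
scene swab_holder 0.52 [281.3, 180.7] 358 [ 0.405 -0.086  0.011]
scene brush_case 0.9 [256.6, 277.4] 1123 [ 0.739 -0.021  0.018]
scene brush_case 0.54 [394.5, 216.1] 463 [0.508 0.23  0.039]
scene compact 0.86 [283.9, 178.9] 418 [ 0.404 -0.085  0.011]
scene cream_jar 0.92 [205.6, 191.4] 546 [ 0.532 -0.245  0.042]
top shoe 0.92 [411.0, 164.7] 1313 [ 0.654 -0.168  0.006]
top shoe 0.8 [355.0, 214.3] 441 [ 0.541 -0.035  0.007]
top shoe 0.67 [266.5, 181.4] 1143 [0.612 0.164 0.006]
top shoe 0.59 [300.7, 267.4] 1159 [0.425 0.086 0.005]
top pane 0.77 [356.0, 209.1] 553 [ 0.542 -0.033  0.053]
top wedge 0.81 [231.0, 229.4] 242 [0.498 0.227 0.061]
top wedge 0.61 [354.6, 205.3] 523 [ 0.546 -0.028  0.013]
top wedge_head 0.48 [233.7, 231.7] 236 [0.498 0.227 0.061]
top swab_holder 0.93 [194.2, 134.5] 1461 [0.704 0.306 0.088]
top brush_case 0.63 [346.9, 133.3] 1018 [ 0.721 -0.024  0.019]
top compact 0.67 [378.9, 279.5] 869 [ 0.394 -0.087  0.013]
top cream_jar 0.79 [455.4, 219.7] 685 [ 0.515 -0.247  0.045]
```

View pics/scene.png

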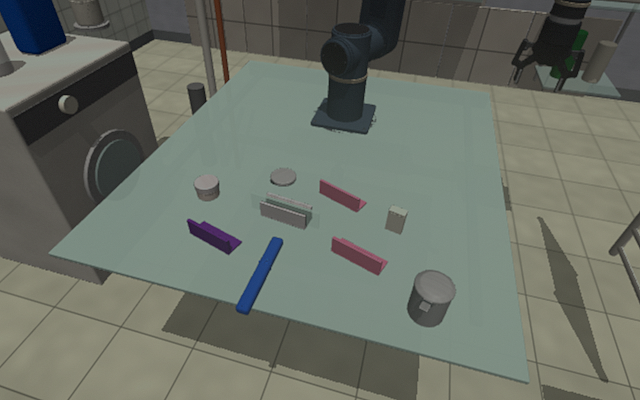

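View pics/top.png

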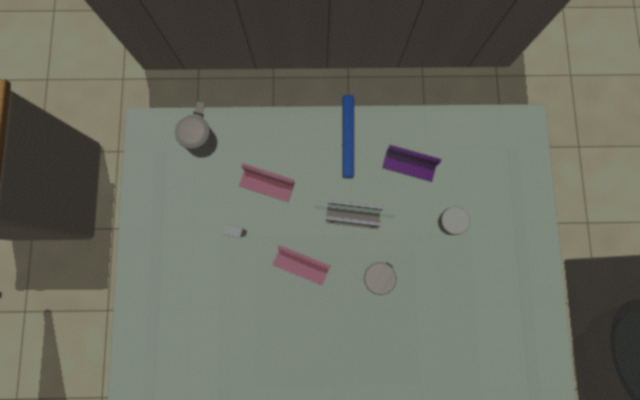

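The channel could be any of four: bare aluminium with glass at top (354,215), pink at (266,183) and (301,265), purple at (411,163). The description fits the aluminium one, which holds the pane. The only wedge is off-white at (232,231). Next I'll take a close crop and fit the poses.

```bash
python3 - <<'E'
from h import *
ims=pickle.load(open("i.pkl","rb")); im=ims["top"]
a=cv2.resize(im["pixels"][190:240,300:410,::-1],None,fx=5,fy=5,interpolation=cv2.INTER_CUBIC)
b=cv2.resize(im["pixels"][205:255,205:260,::-1],None,fx=5,fy=5,interpolation=cv2.INTER_CUBIC)
cv2.imwrite("pics/crop.png",np.vstack([a,np.hstack([b,b*0])]))
print("R",im["R"].round(3),im["t"],im["fx"])
P,v,u=pts(im)
def box(m,name):
    Q=P[m]; r=cv2.minAreaRect((Q[:,:2]*1000).astype(np.float32)); print(name,m.sum(),r,np.median(Q[:,2]))
near=lambda x,y,rr:np.hypot(P[:,0]-x,P[:,1]-y)<rr
box(near(.498,.227,.05)&(P[:,2]>.05),"wedge")
s=near(.54,-.035,.11)
for lo,hi in[(.038,.048),(.05,.06)]: box(s&(P[:,2]>lo)&(P[:,2]<hi),(lo,hi))
# profile
Q=P[s&(P[:,2]>.003)]
r=sorted([(round(p[0],3),round(p[1],3),round(p[2],3)) for p in Q if abs(p[1]+.035)<.004])
print(r)
E
```

```text
R [[-0.015 -1.     0.01 ]
 [-0.986  0.013 -0.164]
 [ 0.164 -0.012 -0.986]] [0.04382053 0.56049194 0.89575658] 431.66406158514116
wedge 198 ((498.42535400390625, 229.33270263671875), (39.73479461669922, 20.99281883239746), 75.11363220214844) 0.06186788571979434
(0.038, 0.048) 522 ((536.0952758789062, -31.880233764648438), (176.26760864257812, 43.174156188964844), 82.12242889404297) 0.04309697946945008
(0.05, 0.06) 325 ((543.4039916992188, -33.31969451904297), (178.6399383544922, 8.552370071411133), 82.26753234863281) 0.054627636494195934
[(np.float64(0.452), np.float64(-0.038), np.float64(0.004)), (np.float64(0.481), np.float64(-0.038), np.float64(0.004)), (np.float64(0.481), np.float64(-0.036), np.float64(0.006)), (np.float64(0.508), np.float64(-0.034), np.float64(0.005)), (np.float64(0.511), np.float64(-0.037), np.float64(0.005)), (np.float64(0.513), np.float64(-0.037), np.float64(0.005)), (np.float64(0.513), np.float64(-0.032), np.float64(0.005)), (np.float64(0.514), np.float64(-0.039), np.float64(0.036)), (np.float64(0.514), np.float64(-0.038), np.float64(0.019)), (np.float64(0.51
[... 5624 characters left out ...]
37), np.float64(-0.034), np.float64(0.018)), (np.float64(0.637), np.float64(-0.032), np.float64(0.02)), (np.float64(0.639), np.float64(-0.032), np.float64(0.023)), (np.float64(0.64), np.float64(-0.035), np.float64(0.018)), (np.float64(0.641), np.float64(-0.032), np.float64(0.02)), (np.float64(0.642), np.float64(-0.035), np.float64(0.018)), (np.float64(0.644), np.float64(-0.034), np.float64(0.021)), (np.float64(0.644), np.float64(-0.032), np.float64(0.021)), (np.float64(0.647), np.float64(-0.035), np.float64(0.017)), (np.float64(0.647), np.float64(-0.032), np.float64(0.018)), (np.float64(0.649), np.float64(-0.035), np.float64(0.018)), (np.float64(0.65), np.float64(-0.033), np.float64(0.016))]
```

View pics/crop.png

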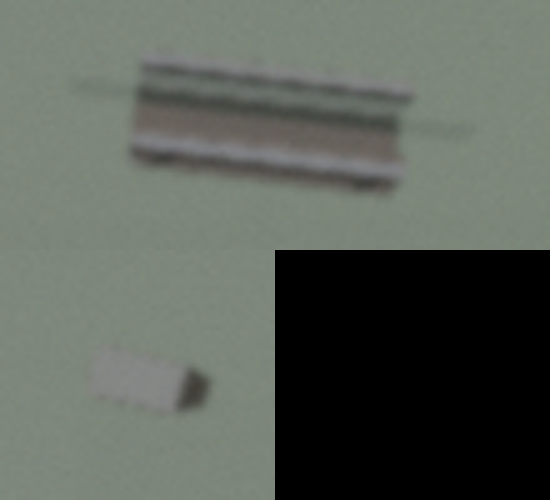

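The crop confirms it: a bare aluminium channel with the glass pane, gap side toward the robot (below the pane line), and the off-white wedge standing on its own. I'll work out the move to above the wedge.

```bash
cat >> h.py <<'E'
def delta(p,ydeg=None):
    """tool-frame shift (mm) to world point p, spin to bring tool y to heading ydeg"""
    s=sensors.state(); R=Ro.from_rotvec(s["orientation"]).as_matrix()
    d=R.T@(np.array(p)-s["eef_pos"])*1000
    h=np.degrees(np.arctan2(R[1,1],R[0,1]))
    print("t",round(s["time"],2),"tcp",(s["eef_pos"]*1000).round(1),"F",s["force"].round(2),"open",round(s["opening"]*1000,1),"gf",s["gripper_force"],
     "tilt",R[:,2].round(3),"heading",h.round(2),"delta mm",d.round(1),"spin",None if ydeg is None else round(-np.radians(ydeg-h),3))
E
python3 -c "
from h import *
delta([.498,.229,.13],75.1)"
```

```text
t 0.9 tcp [136.4 507.  231.3] F [0.85 0.61 0.09] open 85.5 gf 0.0 tilt [-0.  0. -1.] heading 74.94 delta mm [-421.4 -174.5  101.3] spin -0.003
```

Request:
{"api": "drive_tool", "payload": {"commands": [[1,-30,-12.5,0,0],[1,-47,-19.5,0,0],[1,-49,-20.5,5,0],[1,-49,-20.5,12,0],[1,-49,-20.5,16,0],[1,-49,-20.5,16,0],[1,-49,-20,16,0],[1,-49,-20,16,0],[1,-35,-14,14,0],[1,-15,-6.5,6,0]], "force": 40}}

```text
time: 2.15
eef_pos: [0.4984, 0.2275, 0.129]
orientation: [-0.415, -3.112, 0.001]
force: [0.2, 0.1, -1.1]
opening: 0.0858
gripper_force: 0.0
```

```bash
python3 - <<'E'
from h import *
delta([.498,.229,.13],75.1)
s=sensors.state(); im=cams.get_image("wrist"); save(im,"w1.png")
print(im["mount"].round(4),im["fx"],im["fy"],im["cx"],im["cy"])
for q in ["wedge","wedge_head"]:
  for r in finder.silhouettes(q,im): print(q,r["score"],r["at"],r["region"].sum())
pickle.dump((s,im),open("w1.pkl","wb"))
E
```

```text
t 2.15 tcp [498.4 227.5 129. ] F [ 0.21  0.06 -1.1 ] open 85.8 gf 0.0 tilt [-0.002 -0.001 -1.   ] heading 74.8 delta mm [ 0.8  1.4 -1. ] spin -0.005
[[-1.000e-03 -9.452e-01 -3.265e-01  8.510e-02]
 [ 1.000e+00 -7.000e-04 -1.100e-03 -5.000e-04]
 [ 8.000e-04 -3.265e-01  9.452e-01 -1.419e-01]
 [ 0.000e+00  0.000e+00  0.000e+00  1.000e+00]] 309.70691628693146 309.70691628693146 324.89882294801555 199.1610282267466
wedge 0.6 [328.4, 205.0] 2013
wedge_head 0.79 [331.0, 205.3] 2083
```

View pics/w1.png

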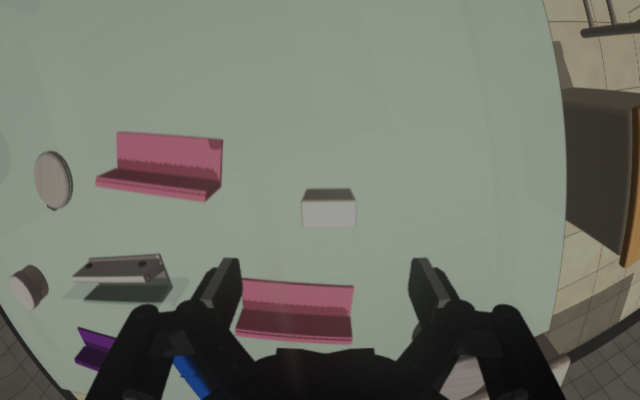

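```bash
cat >> h.py <<'E'
def wray(im,s,px):
    """world origin and rays for wrist pixels"""
    px=np.atleast_2d(np.array(px,float)); d=px-[im["cx"],im["cy"]]; r=np.hypot(*d.T); th=r/im["fx"]
    k=np.where(r>0,np.sin(th)/np.maximum(r,1e-9),0)
    c=np.c_[d*k[:,None],np.cos(th)]
    R=Ro.from_rotvec(s["orientation"]).as_matrix(); M=im["mount"]
    return s["eef_pos"]+R@M[:3,3], c@M[:3,:3].T@R.T
def wplane(im,s,px,z):
    o,d=wray(im,s,px); return o+d*((z-o[2])/d[:,2])[:,None]
E
python3 - <<'E'
from h import *
s,im=pickle.load(open("w1.pkl","rb"))
g=im["pixels"].astype(float).mean(2)
print("rows col328",[(r,int(g[r,320:336].mean())) for r in range(180,236,1)])
print("row 212",[(c,int(g[208:218,c].mean())) for c in list(range(296,308))+list(range(350,362))])
m=(g>140)&(np.arange(400)[:,None]>196)&(np.arange(400)[:,None]<235)&(abs(np.arange(640)-328)<36)
# table brightness
print("table",g[240,328],im["pixels"][240,328],im["pixels"][212,328])
sat=im["pixels"].max(2).astype(int)-im["pixels"].min(2)
mm=(sat<14)&(np.arange(400)[:,None]>180)&(np.arange(400)[:,None]<240)&(abs(np.arange(640)-328)<40)
ys,xs=np.nonzero(mm&(g>130)); W=wplane(im,s,np.c_[xs,ys],.062)
print(len(xs),xs.min(),xs.max(),ys.min(),ys.max(),cv2.minAreaRect((W[:,:2]*1000).astype(np.float32)),W.mean(0))
ys,xs=np.nonzero(mm); t=ys.min(); print("dark top row",t,xs[ys<=t+1].min(),xs[ys<=t+1].max(),wplane(im,s,[[xs[ys<=t+1].min(),t],[xs[ys<=t+1].max(),t]],0))
E
```

```text
rows col328 [(180, 145), (181, 145), (182, 145), (183, 145), (184, 145), (185, 145), (186, 144), (187, 134), (188, 115), (189, 91), (190, 77), (191, 75), (192, 75), (193, 75), (194, 75), (195, 74), (196, 74), (197, 75), (198, 77), (199, 86), (200, 105), (201, 128), (202, 145), (203, 151), (204, 152), (205, 152), (206, 152), (207, 152), (208, 152), (209, 152), (210, 152), (211, 152), (212, 152), (213, 152), (214, 152), (215, 152), (216, 152), (217, 152), (218, 152), (219, 152), (220, 152), (221, 152), (222, 152), (223, 152), (224, 152), (225, 152), (226, 150), (227, 146), (228, 144), (229, 144), (230, 145), (231, 145), (232, 145), (233, 145), (234, 145), (235, 145)]
row 212 [(296, 145), (297, 145), (298, 145), (299, 145), (300, 140), (301, 132), (302, 141), (303, 149), (304, 152), (305, 152), (306, 152), (307, 152), (350, 152), (351, 153), (352, 153), (353, 152), (354, 150), (355, 142), (356, 138), (357, 141), (358, 144), (359, 145), (360, 145), (361, 145)]
table 144.0 [142 152 138] [154 155 150]
2101 289 367 181 239 ((495.0450439453125, 229.87518310546875), (58.57584762573242, 45.29457092285156), 74.78799438476562) [0.49769717 0.22902509 0.062     ]
dark top row 181 289 364 [[0.48066034 0.19735792 0.        ]
 [0.49862393 0.26340296 0.        ]]
```

```bash
python3 - <<'E'
from h import *
s,im=pickle.load(open("w1.pkl","rb"))
W=wplane(im,s,[[301.5,200.5],[355.5,200.5],[355.5,226.5],[301.5,226.5]],.062)*1000
print(W.round(1),W.mean(0).round(1))
print(wplane(im,s,[[328,188]],0)*1000)
a=np.radians(75.1-90); X=np.array([np.cos(a),np.sin(a)]); c=W[:,:2].mean(0)
print("bottom edge wedge-x rel head centre",(wplane(im,s,[[328,188.5]],0)[0,:2]*1000-c)@X)
delta([W[:,0].mean()/1000,W[:,1].mean()/1000,.042],75.1)
E
```

```text
[[482.2 213.6  62. ]
 [492.4 251.   62. ]
 [512.2 246.3  62. ]
 [501.7 207.7  62. ]] [497.1 229.7  62. ]
[[496.49597471 229.9296142    0.        ]]
bottom edge wedge-x rel head centre -0.20763720736787114
t 2.3 tcp [497.2 229.1 130.1] F [-0.14  0.76  0.97] open 85.6 gf 0.0 tilt [-0.001  0.    -1.   ] heading 74.9 delta mm [ 0.1  0.5 88.1] spin -0.003
```

Request:
{"api": "drive_tool", "payload": {"commands": [[1,0,0.5,25,0],[1,0,0,35,0],[1,0,0,18,0],[1,0,0,10,0],[0.4,0,0,0,0],[0.3,0,0,0,0],[0.3,0,0,0,0],[0.3,0,0,0,0],[0.3,0,0,0,0],[0.3,0,0,0,0]], "force": 40}}

```text
time: 3.55
eef_pos: [0.499, 0.23, 0.0439]
orientation: [0.411, 3.112, 0.002]
force: [-0.4, 1.3, 5.3]
opening: 0.0389
gripper_force: 40.9
```

Request:
{"api": "drive_tool", "payload": {"commands": [[0.3,0,0,-30,0],[0.3,0,0,-45,0],[0.3,-10,-25,0,0],[0.3,-16,-41,0,0],[0.3,-18,-46,0,0],[0.3,-18,-46,0,0],[0.3,-16,-41,0,-0.03],[0.3,-11,-29,0,-0.05],[0.3,-6,-17,0,-0.044],[0.3,0,0,0,0]]}}

```text
time: 4.8
eef_pos: [0.5277, -0.0325, 0.1166]
orientation: [-0.223, -3.132, -0.0]
force: [1.0, 0.7, -1.0]
opening: 0.0389
gripper_force: 40.4
```

```bash
python3 - <<'E'
from h import *
delta([.5275,-.0311,.115],82.2)
s=sensors.state(); im=cams.get_image("wrist"); save(im,"w2.png")
t=cams.get_image("top"); pickle.dump((s,im,t),open("w2.pkl","wb"))
for q in ["wedge","wedge_head"]:
  for r in finder.silhouettes(q,t): 
    P,_,_=pts(t,r["region"]); print(q,r["score"],r["at"],np.median(P,0))
E
```

```text
t 4.8 tcp [527.7 -32.5 116.6] F [ 0.99  0.72 -1.05] open 38.9 gf 40.44702991959639 tilt [-0.001  0.    -1.   ] heading 81.87 delta mm [0.4 1.4 1.6] spin -0.006
```

View pics/w2.png

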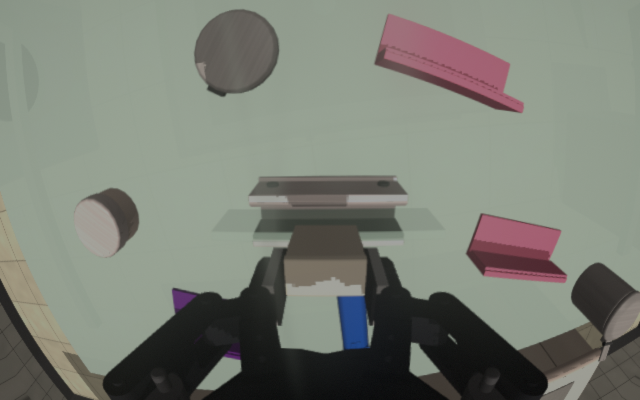

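```bash
python3 - <<'E'
from h import *
s,im,t=pickle.load(open("w2.pkl","rb"))
g=im["pixels"].astype(float).mean(2)
for n,c0,c1,r0,r1 in [("pane L",224,246,200,240),("pane R",408,432,200,240),("jaw mid",270,290,170,215),("wedge bot",300,350,218,240)]:
    print(n,[(r,int(g[r,c0:c1].mean())) for r in range(r0,r1)])
for n,r0,r1,c0,c1 in [("wedge bot L",230,234,284,304),("wedge R",230,234,350,372),("jaw L",192,200,240,262),("jaw R",192,200,396,412),("paneL",222,228,206,224),("paneR",222,228,430,450)]:
    print(n,[(c,int(g[r0:r1,c].mean())) for c in range(c0,c1)])
E
```

```text
pane L [(200, 154), (201, 154), (202, 154), (203, 154), (204, 154), (205, 154), (206, 154), (207, 154), (208, 153), (209, 148), (210, 144), (211, 143), (212, 143), (213, 142), (214, 142), (215, 142), (216, 141), (217, 141), (218, 141), (219, 141), (220, 141), (221, 141), (222, 141), (223, 141), (224, 141), (225, 141), (226, 141), (227, 141), (228, 141), (229, 141), (230, 141), (231, 144), (232, 150), (233, 153), (234, 153), (235, 153), (236, 153), (237, 153), (238, 153), (239, 153)]
pane R [(200, 153), (201, 153), (202, 153), (203, 153), (204, 153), (205, 153), (206, 153), (207, 152), (208, 145), (209, 143), (210, 142), (211, 142), (212, 142), (213, 141), (214, 141), (215, 141), (216, 141), (217, 141), (218, 141), (219, 141), (220, 141), (221, 141), (222, 141), (223, 141), (224, 141), (225, 141), (226, 141), (227, 141), (228, 141), (229, 141), (230, 145), (231, 150), (232, 152), (233, 153), (234, 152), (235, 152), (236, 152), (237, 152), (238, 152), (239, 151)]
jaw mid [(170, 152), (171, 152), (172, 152), (173, 151), (174, 152), (175, 148), (176, 121), (177, 105), (178, 116), (179, 1
[... 1381 characters left out ...]
, 128), (260, 128), (261, 127)]
jaw R [(396, 134), (397, 135), (398, 135), (399, 135), (400, 135), (401, 135), (402, 136), (403, 136), (404, 136), (405, 138), (406, 143), (407, 147), (408, 149), (409, 152), (410, 152), (411, 152)]
paneL [(206, 154), (207, 154), (208, 154), (209, 154), (210, 154), (211, 154), (212, 154), (213, 153), (214, 152), (215, 149), (216, 147), (217, 144), (218, 143), (219, 142), (220, 141), (221, 142), (222, 142), (223, 141)]
paneR [(430, 141), (431, 141), (432, 141), (433, 141), (434, 141), (435, 141), (436, 141), (437, 141), (438, 142), (439, 143), (440, 145), (441, 147), (442, 150), (443, 152), (444, 153), (445, 154), (446, 154), (447, 153), (448, 154), (449, 154)]
```

```bash
python3 - <<'E'
from h import *
s,im,t=pickle.load(open("w2.pkl","rb"))
save(im,"w2c.png",(205,165,455,305),3)
E
```

```text
(no output)
```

View pics/w2c.png

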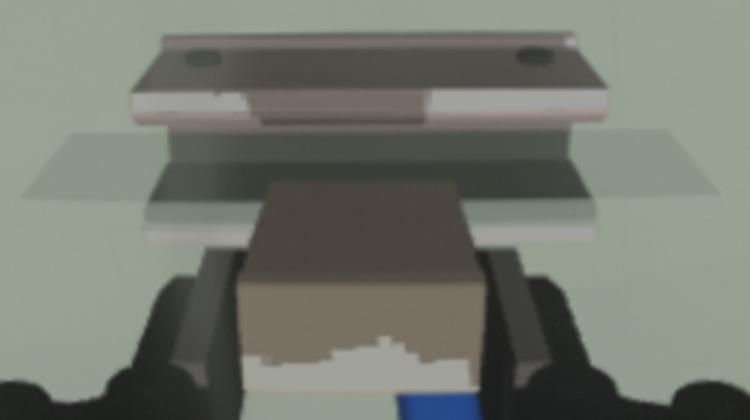

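```bash
python3 - <<'E'
from h import *
s,im,t=pickle.load(open("w2.pkl","rb"))
W=lambda px,z:(wplane(im,s,px,z)*1000).round(1)
print("pane bot L,R",W([[235,209],[420,208]],.006)); print("pane top L,R",W([[235,231.5],[420,230.5]],.055))
print("pane ends top",W([[216,227],[441,227]],.050))
print("jaw rim outer/inner@44, flare bottom@38",W([[280,195.5],[280,201.5]],.044),W([[280,207.5]],.038))
print("jaw ends",W([[250,196],[406,196]],.044))
for zb in(.071,.073,.075): print("wedge bottom",W([[293,225.5],[358,225.5]],zb))
print("wedge head edges -x, +x", W([[326,258.5],[326,295]],.135))
# top view fit of held wedge head & pane in same picture
P,v,u=pts(t); m=(np.hypot(P[:,0]-.53,P[:,1]+.03)<.12)&(P[:,2]>.05)&(P[:,2]<.06)
print("top pane",cv2.minAreaRect((P[m][:,:2]*1000).astype(np.float32)))
E
```

```text
pane bot L,R [[ 527.3 -114.7    6. ]
 [ 550.    50.     6. ]]
pane top L,R [[ 528.6 -101.1   55. ]
 [ 547.5   35.8   55. ]]
pane ends top [[ 525.1 -117.6   50. ]
 [ 549.9   54.5   50. ]]
jaw rim outer/inner@44, flare bottom@38 [[509.1 -63.9  44. ]
 [513.7 -64.7  44. ]] [[520.4 -66.9  38. ]]
jaw ends [[506.2 -86.5  44. ]
 [522.7  28.7  44. ]]
wedge bottom [[522.7 -53.8  71. ]
 [528.9 -11.1  71. ]]
wedge bottom [[521.9 -53.5  73. ]
 [527.9 -11.2  73. ]]
wedge bottom [[521.  -53.1  75. ]
 [527.  -11.3  75. ]]
wedge head edges -x, +x [[514.2 -30.7 135. ]
 [534.9 -33.6 135. ]]
top pane ((553.5361328125, 41.895687103271484), (27.25406837463379, 7.980474948883057), 81.55902099609375)
```

Wrist view: the held wedge's lower edge is at row 225, the jaw rim at rows 196–207 and the pane at rows 208–231. The wedge is centred over the gap to within about 1 mm. I'll lower it to the mouth and check again.

Request:
{"api": "drive_tool", "payload": {"commands": [[0.3,-0.7,0.5,6,-0.005],[0.3,0,0,7,0],[0.3,0,0,6,0],[0.3,0,0,4,0],[0.3,0,0,2,0],[0.3,0,0,2,0],[0.3,0,0,1,0],[0.3,0,0,0,0],[0.3,0,0,0,0],[0.3,0,0,0,0]]}}

```text
time: 6.25
eef_pos: [0.5291, -0.0311, 0.0895]
orientation: [0.21, 3.134, -0.0]
force: [-0.2, -0.0, -1.1]
opening: 0.0393
gripper_force: 40.4
```

```bash
python3 - <<'E'
from h import *
L=[]
for i in range(4):
    s=sensors.state(); im=cams.get_image("wrist"); L.append(np.r_[s["eef_pos"]*1000,s["force"]])
print(np.array(L).round(1)); delta([.5275,-.0311,.115],82.2)
pickle.dump((s,im),open("w3.pkl","wb"))
save(im,"w3.png",(205,165,455,305),3)
E
```

```text
[[ 5.291e+02 -3.110e+01  8.950e+01 -2.000e-01 -0.000e+00 -1.100e+00]
 [ 5.290e+02 -3.110e+01  8.940e+01 -2.000e-01 -3.000e-01 -1.400e+00]
 [ 5.290e+02 -3.110e+01  8.940e+01  1.000e-01  9.000e-01  1.000e-01]
 [ 5.290e+02 -3.100e+01  8.940e+01  1.000e-01  1.100e+00 -4.000e-01]]
t 6.45 tcp [529.  -31.   89.4] F [-0.89 -0.59 -0.17] open 39.4 gf 40.44535876128066 tilt [ 0. -0. -1.] heading 82.33 delta mm [  1.5  -0.3 -25.6] spin 0.002
```

View pics/w3.png

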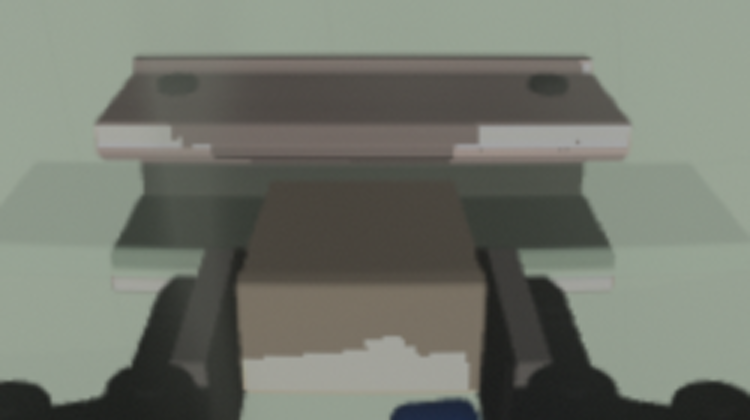

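```bash
python3 - <<'E'
from h import *
s,im=pickle.load(open("w3.pkl","rb")); g=im["pixels"].astype(float).mean(2)
for n,c0,c1,r0,r1 in [("pane L",225,238,240,252),("pane R",416,428,240,252),("paneLb",225,238,214,224),("jaw L",256,285,200,232),("jaw R",366,390,200,232)]:
    print(n,[(r,int(g[r,c0:c1].mean())) for r in range(r0,r1)])
X=np.array([np.sin(np.radians(82.2)),-np.cos(np.radians(82.2))])
f=lambda px,z:((wplane(im,s,px,z)*1000)[:,:2]@X).round(1)
for n,px,z in [("pane top",[[231,246.7],[422,246.0]],.055),("pane bot",[[231,219],[422,218.5]],.006),("jaw44",[[270,206.5],[378,206.5],[270,216],[378,216]],.044),("jaw38",[[270,218.5],[378,218.5]],.038),("wedge",[[326,225.5]],.0465),("wedge45",[[326,225.5]],.045),("head",[[326,258.5],[326,295]],.1085)]: print(n,f(px,z))
E
```

```text
pane L [(240, 142), (241, 142), (242, 142), (243, 142), (244, 142), (245, 142), (246, 144), (247, 149), (248, 152), (249, 153), (250, 154), (251, 153)]
pane R [(240, 141), (241, 141), (242, 141), (243, 141), (244, 141), (245, 141), (246, 143), (247, 149), (248, 152), (249, 153), (250, 153), (251, 153)]
paneLb [(214, 154), (215, 153), (216, 154), (217, 154), (218, 152), (219, 145), (220, 142), (221, 142), (222, 142), (223, 142)]
jaw L [(200, 86), (201, 86), (202, 87), (203, 86), (204, 87), (205, 91), (206, 103), (207, 117), (208, 120), (209, 120), (210, 120), (211, 123), (212, 126), (213, 133), (214, 128), (215, 122), (216, 118), (217, 107), (218, 109), (219, 97), (220, 87), (221, 84), (222, 84), (223, 84), (224, 84), (225, 83), (226, 83), (227, 83), (228, 84), (229, 82), (230, 76), (231, 72)]
jaw R [(200, 77), (201, 77), (202, 77), (203, 77), (204, 78), (205, 87), (206, 113), (207, 154), (208, 161), (209, 161), (210, 161), (211, 161), (212, 162), (213, 161), (214, 151), (215, 145), (216, 139), (217, 120), (218, 114), (219, 96), (220, 81), (221, 77), (222, 76), (223, 77), (224, 77), (225, 76), (226, 76), (227, 76), (228, 76), (229, 75), (230, 67), (231, 62)]
pane top [537.5 536.8]
pane bot [538.2 537.5]
jaw44 [513.  512.8 519.7 519.5]
jaw38 [524.  523.8]
wedge [525.1]
wedge45 [525.8]
head [514.1 534.9]
```

Request:
{"api": "drive_tool", "payload": {"commands": [[0.3,0.6,0,0,0],[0.3,0,0,2,0],[0.3,0,0,2,0],[0.3,0,0,2,0],[0.3,0,0,1.5,0],[0.3,0,0,1,0],[0.3,0,0,0.5,0],[0.3,0,0,0,0],[0.3,0,0,0,0],[0.3,0,0,0,0]]}}

```text
time: 7.7
eef_pos: [0.5284, -0.031, 0.0804]
orientation: [0.21, 3.134, -0.0]
force: [0.0, 0.2, -1.1]
opening: 0.0387
gripper_force: 40.4
```

```bash
cat >> h.py <<'E'
def avg(n=6):
    L=[]
    for i in range(n):
        s=sensors.state(); cams.get_image("wrist"); L.append(np.r_[s["eef_pos"]*1000,s["force"]])
    print("t",s["time"],"mean",np.mean(L,0).round(2),"std",np.std(L,0).round(2))
E
python3 -c "
from h import *
avg(5)"
```

```text
t 7.9 mean [ 5.284e+02 -3.095e+01  8.039e+01 -0.000e+00 -8.000e-02 -8.600e-01] std [0.02 0.   0.03 0.19 0.4  0.6 ]
```

Request:
{"api": "drive_tool", "payload": {"commands": [[0.3,0,0,1,0],[0.3,0,0,1,0],[0.3,0,0,1,0],[0.3,0,0,0.5,0],[0.3,0,0,0,0],[0.3,0,0,0,0],[0.3,0,0,0,0],[0.3,0,0,0,0],[0.3,0,0,0,0],[0.3,0,0,0,0]]}}

```text
time: 9.2
eef_pos: [0.5284, -0.0309, 0.0768]
orientation: [0.21, 3.134, -0.0]
force: [0.4, 0.3, -1.1]
opening: 0.0388
gripper_force: 40.4
```

```bash
python3 -c "
from h import *
avg(4)"
```

```text
t 9.35 mean [ 5.2838e+02 -3.0960e+01  7.6830e+01  2.8000e-01  4.1000e-01 -1.0600e+00] std [0.01 0.01 0.02 0.66 0.06 0.45]
```

Request:
{"api": "drive_tool", "payload": {"commands": [[0.3,0,0,1,0],[0.3,0,0,0.5,0],[0.3,0,0,0,0],[0.7,0,0,0,0],[0.7,0,0,0,0],[0.7,0,0,0,0],[0.7,0,0,0,0],[0.7,0,0,0,0],[0.7,0,0,0,0],[0.7,0,0,0,0]]}}

```text
time: 10.65
eef_pos: [0.5284, -0.031, 0.0753]
orientation: [0.21, 3.135, -0.0]
force: [0.2, -0.1, -0.2]
opening: 0.06
gripper_force: 0.0
```

```bash
python3 - <<'E'
from h import *
avg(2); s=sensors.state(); im=cams.get_image("wrist"); t=cams.get_image("top")
pickle.dump((s,im,t),open("w4.pkl","wb")); save(im,"w4.png",(205,165,455,305),3)
E
```

```text
t 10.7 mean [ 5.2836e+02 -3.0950e+01  7.5320e+01  4.6000e-01 -2.8000e-01 -3.2000e-01] std [0.01 0.   0.02 0.26 0.18 0.16]
```

View pics/w4.png

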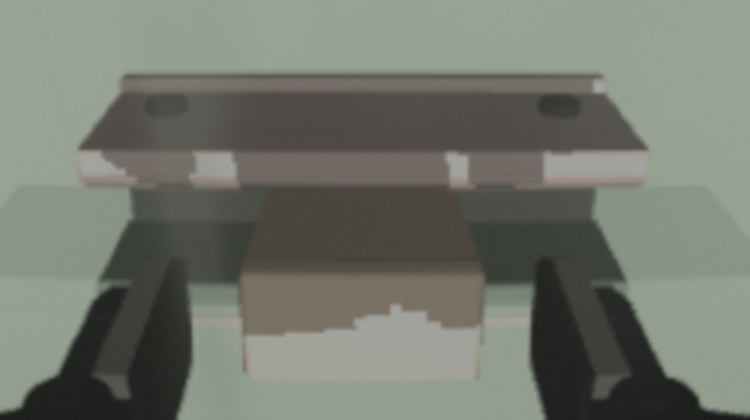

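Request:
{"api": "drive_tool", "payload": {"commands": [[0.9,0,0,-8,0],[0.9,0,0,-20,0],[0.5,0,0,-22,0],[0,0,0,0,0],[0,0,0,0,0],[0,0,0,0,0],[0,0,0,0,0],[0,0,0,0,0],[0,0,0,0,0],[0,0,0,0,0]]}}

```text
time: 12.1
eef_pos: [0.5284, -0.0309, 0.1253]
orientation: [-0.21, -3.135, 0.0]
force: [-0.4, 0.5, -0.4]
opening: 0.0
gripper_force: 0.0
```

```bash
python3 - <<'E'
from h import *
s,im,t=pickle.load(open("w4.pkl","rb"))
X=np.array([np.sin(np.radians(82.2)),-np.cos(np.radians(82.2))])
for z in(.08,.084,.088,.092,.096):
    e=wplane(im,s,[[326,255],[326,291.7]],z)[:,:2]@X*1000
    w=wplane(im,s,[[286.7,255.5],[366,255.5]],z); print(z,e.round(1),(np.linalg.norm(w[1]-w[0])*1000).round(1),(w.mean(0)*1000).round(1))
delta([.528,-.031,.115],82.2); avg(6)
s=sensors.state(); im=cams.get_image("wrist"); save(im,"w5.png",(205,165,455,305),3); pickle.dump((s,im),open("w5.pkl","wb"))
E
```

```text
0.08 [519.8 542.8] 40.4 [521.  -29.8  80. ]
0.084 [517.5 539.9] 39.2 [518.8 -29.5  84. ]
0.088 [515.3 537. ] 38.0 [516.5 -29.2  88. ]
0.092 [513.  534.1] 36.8 [514.3 -28.9  92. ]
0.096 [510.8 531.2] 35.7 [512.1 -28.6  96. ]
t 12.1 tcp [528.4 -30.9 125.3] F [-0.39  0.53 -0.43] open 0.0 gf 0.0 tilt [-0. -0. -1.] heading 82.34 delta mm [ 0.3 -0.1 10.3] spin 0.002
t 12.35 mean [ 5.2838e+02 -3.0950e+01  1.2534e+02 -5.0000e-02 -1.6000e-01 -6.0000e-02] std [0.01 0.01 0.02 0.69 0.42 0.49]
```

View pics/w5.png

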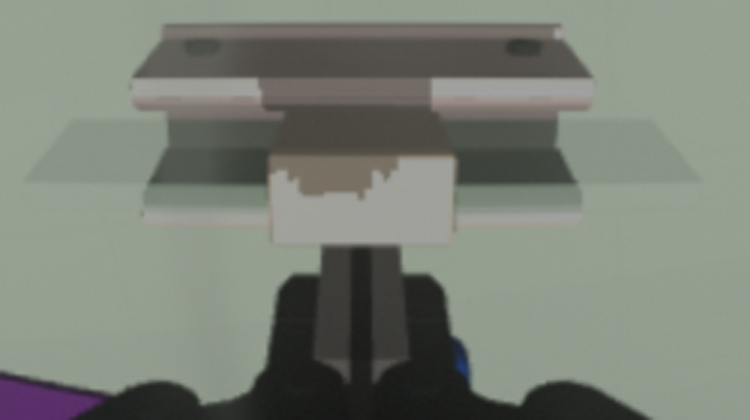

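Request:
{"api": "drive_tool", "payload": {"commands": [[0,0,0,12,0],[0,0,0,10,0],[0,0,0,5,0],[0,0,0,2,0],[0,0,0,1,0],[0,0,0,1,0],[0,0,0,1,0],[0,0,0,1,0],[0,0,0,0,0],[0,0,0,0,0]]}}

```text
time: 13.7
eef_pos: [0.5284, -0.0309, 0.0923]
orientation: [0.21, 3.135, -0.0]
force: [-0.8, 1.0, 0.2]
opening: -0.0003
gripper_force: 0.0
```

Request:
{"api": "drive_tool", "payload": {"commands": [[0,0,0,0.5,0],[0,0,0,0.5,0],[0,0,0,0.5,0],[0,0,0,0.5,0],[0,0,0,0.5,0],[0,0,0,0.5,0],[0,0,0,0,0],[0,0,0,0,0],[0,0,0,0,0],[0,0,0,0,0]]}}

```text
time: 14.95
eef_pos: [0.5284, -0.0309, 0.0893]
orientation: [0.21, 3.135, -0.0]
force: [-0.6, -0.1, -0.5]
opening: -0.0002
gripper_force: 0.0
```

Request:
{"api": "drive_tool", "payload": {"commands": [[0,0,0,0.5,0],[0,0,0,0.5,0],[0,0,0,0.5,0],[0,0,0,0.5,0],[0,0,0,0,0],[0,0,0,0,0],[0,0,0,0,0],[0,0,0,0,0],[0,0,0,0,0],[0,0,0,0,0]]}}

```text
time: 16.2
eef_pos: [0.5285, -0.031, 0.0881]
orientation: [0.21, 3.134, -0.0]
force: [-1.6, 0.2, 5.3]
opening: 0.0002
gripper_force: 2.6
```

Request:
{"api": "drive_tool", "payload": {"commands": [[0,0,0,0.5,0],[0,0,0,0,0],[0,0,0,0,0],[0,0,0,0.5,0],[0,0,0,0,0],[0,0,0,0,0],[0,0,0,0,0],[0,0,0,0,0],[0,0,0,0,0],[0,0,0,0,0]]}}

```text
time: 17.45
eef_pos: [0.5285, -0.031, 0.0878]
orientation: [0.21, 3.134, -0.0]
force: [-2.9, -0.3, 7.8]
opening: 0.0002
gripper_force: 3.9
```

```bash
python3 -c "
from h import *
avg(4)"
```

```text
t 17.6 mean [ 5.2856e+02 -3.0990e+01  8.7810e+01 -3.0000e+00  4.0000e-02  7.5200e+00] std [0.01 0.02 0.01 0.13 0.39 0.2 ]
```

Request:
{"api": "drive_tool", "payload": {"commands": [[0,0.2,0,0.5,0],[0,0,0,0,0],[0,0,0,0.5,0],[0,0,0,0,0],[0,0,0,0.5,0],[0,0,0,0,0],[0,0,0,0,0],[0,0,0,0,0],[0,0,0,0,0],[0,0,0,0,0]]}}

```text
time: 18.9
eef_pos: [0.5287, -0.031, 0.0874]
orientation: [0.21, 3.132, -0.001]
force: [-3.9, 0.0, 12.0]
opening: 0.0
gripper_force: 5.8
```

```bash
python3 -c "
from h import *
avg(4)"
```

```text
t 19.05 mean [ 5.2864e+02 -3.1000e+01  8.7420e+01 -4.3000e+00  8.0000e-02  1.1560e+01] std [0.01 0.01 0.01 0.32 0.25 0.37]
```

Request:
{"api": "drive_tool", "payload": {"commands": [[0,0.4,0,0,0],[0,0,0,0.5,0],[0,0,0,0,0],[0,0,0,0.5,0],[0,0,0,0,0],[0,0,0,0,0],[0,0,0,0,0],[0,0,0,0,0],[0,0,0,0,0],[0,0,0,0,0]]}}

```text
time: 20.35
eef_pos: [0.5287, -0.031, 0.0872]
orientation: [0.21, 3.131, -0.001]
force: [-4.5, 0.4, 13.4]
opening: -0.0
gripper_force: 6.9
```

```bash
python3 -c "
from h import *
avg(4)"
```

```text
t 20.5 mean [ 5.2866e+02 -3.1010e+01  8.7200e+01 -4.5800e+00  4.0000e-01  1.3670e+01] std [0.02 0.02 0.01 0.17 0.44 0.35]
```

Request:
{"api": "drive_tool", "payload": {"commands": [[0,0.4,0,0,0],[0,0,0,0.4,0],[0,0,0,0,0],[0,0,0,0.4,0],[0,0,0,0,0],[0,0,0,0,0],[0,0,0,0,0],[0,0,0,0,0],[0,0,0,0,0],[0,0,0,0,0]]}}

```text
time: 21.8
eef_pos: [0.5287, -0.031, 0.0871]
orientation: [0.21, 3.13, -0.001]
force: [-3.7, 0.7, 14.8]
opening: -0.0002
gripper_force: 7.8
```

```bash
python3 -c "
from h import *
avg(4)"
```

```text
t 21.95 mean [528.68 -31.03  87.06  -4.11   0.74  15.47] std [0.01 0.01 0.   0.65 0.27 0.51]
```

Request:
{"api": "drive_tool", "payload": {"commands": [[0,0,0,-2,0],[0,0,0,-3,0],[0,0,0,-3,0],[0,1.0,0,0,0],[0,0,0,0,0],[0,0,0,0,0],[0,0,0,0,0],[0,0,0,0,0],[0,0,0,0,0],[0,0,0,0,0]]}}

```text
time: 23.25
eef_pos: [0.5264, -0.0307, 0.091]
orientation: [0.21, 3.135, 0.0]
force: [0.0, -0.4, 0.0]
opening: -0.0001
gripper_force: 0.0
```

```bash
python3 - <<'E'
from h import *
avg(4)
s=sensors.state(); im=cams.get_image("wrist"); save(im,"w6.png",(205,165,455,305),3); pickle.dump((s,im),open("w6.pkl","wb"))
E
```

```text
t 23.4 mean [ 5.2638e+02 -3.0680e+01  9.1040e+01  3.3000e-01 -1.4000e-01 -3.8000e-01] std [0.01 0.01 0.01 0.21 0.27 0.4 ]
```

View pics/w6.png

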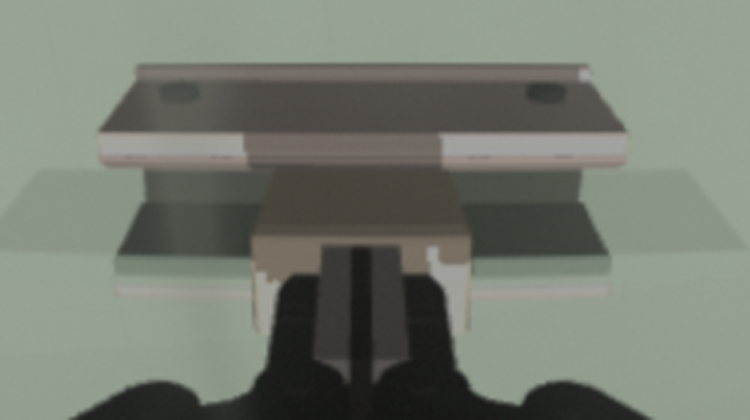

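Request:
{"api": "drive_tool", "payload": {"commands": [[0,0,0,2,0],[0,0,0,1,0],[0,0,0,1,0],[0,0,0,1,0],[0,0,0,0.8,0],[0,0,0,0.7,0],[0,0,0,0.5,0],[0,0,0,0.5,0],[0,0,0,0,0],[0,0,0,0,0]]}}

```text
time: 24.75
eef_pos: [0.5265, -0.0307, 0.0871]
orientation: [0.21, 3.133, -0.001]
force: [-5.6, 0.4, 14.6]
opening: -0.0002
gripper_force: 7.2
```

```bash
python3 -c "
from h import *
avg(4)"
```

```text
t 24.9 mean [526.45 -30.69  87.07  -5.85   0.71  14.39] std [0.01 0.01 0.01 0.46 0.29 0.43]
```

Request:
{"api": "drive_tool", "payload": {"commands": [[0,0.5,0,0,0],[0,0.5,0,0,0],[0,0.5,0,0,0],[0,0,0,0,0],[0,0,0,0,0],[0,0,0,0,0],[0,0,0,0,0],[0,0,0,0,0],[0,0,0,0,0],[0,0,0,0,0]]}}

```text
time: 26.2
eef_pos: [0.5264, -0.0307, 0.0871]
orientation: [0.21, 3.13, -0.001]
force: [-2.8, 0.7, 10.8]
opening: 0.0001
gripper_force: 6.0
```

```bash
python3 -c "
from h import *
avg(4)"
```

```text
t 26.35 mean [ 5.2637e+02 -3.0680e+01  8.7080e+01 -3.5100e+00  5.1000e-01  1.1500e+01] std [0.01 0.01 0.01 0.44 0.19 0.53]
```

Request:
{"api": "drive_tool", "payload": {"commands": [[0,0.5,0,0.3,0],[0,0.5,0,0.4,0],[0,0.5,0,0.4,0],[0,0.5,0,0.4,0],[0,0.5,0,0.4,0],[0,0.5,0,0.4,0],[0,0,0,0,0],[0,0,0,0,0],[0,0,0,0,0],[0,0,0,0,0]]}}

```text
time: 27.65
eef_pos: [0.5262, -0.0307, 0.087]
orientation: [0.209, 3.123, -0.001]
force: [-0.8, 0.9, 16.0]
opening: 0.0001
gripper_force: 7.9
```

```bash
python3 -c "
from h import *
avg(4)"
```

```text
t 27.8 mean [ 5.2619e+02 -3.0670e+01  8.7020e+01 -1.0000e+00  3.5000e-01  1.5540e+01] std [0.01 0.01 0.01 0.53 0.49 0.31]
```

Request:
{"api": "drive_tool", "payload": {"commands": [[0,0.2,0,0.3,0],[0,0,0,0,0],[0,0,0,0,0],[0,0,0,0,0],[0,0,0,0,0],[0,0,0,0,0],[0,0,0,0,0],[0,0,0,0,0],[0,0,0,0,0],[0,0,0,0,0]]}}

```text
time: 29.1
eef_pos: [0.5262, -0.0307, 0.087]
orientation: [0.209, 3.123, -0.001]
force: [-0.2, -0.3, 17.3]
opening: 0.0002
gripper_force: 8.3
```

```bash
python3 -c "
from h import *
avg(4)"
```

```text
t 29.25 mean [526.17 -30.67  87.    -0.68   0.55  17.02] std [0.01 0.01 0.01 0.34 0.65 0.37]
```

Request:
{"api": "drive_tool", "payload": {"commands": [[0,-1,0,-2,0],[0,-1,0,-2,0],[0,0,0,-4,0],[0,0,0,-10,0],[0,0,0,-20,0],[0,0,0,-25,0],[0,0,0,-20,0],[0,0,0,0,0],[0,0,0,0,0],[0,0,0,0,0]]}}

```text
time: 30.55
eef_pos: [0.5227, -0.0302, 0.1623]
orientation: [-0.21, -3.132, -0.0]
force: [-0.1, 0.8, -0.9]
opening: -0.0
gripper_force: 0.0
```

```bash
python3 - <<'E'
from h import *
avg(2)
s=sensors.state(); im=cams.get_image("wrist"); save(im,"w7.png",(165,95,495,305),2.4)
for r in finder.silhouettes("wedge",im): print(r["score"],r["at"],r["region"].sum())
E
```

```text
t 30.6 mean [ 5.2279e+02 -3.0160e+01  1.6240e+02 -6.0000e-02  7.0000e-02 -6.2000e-01] std [0.04 0.   0.05 0.03 0.72 0.25]
0.7 [323.0, 212.6] 1699
```

View pics/w7.png

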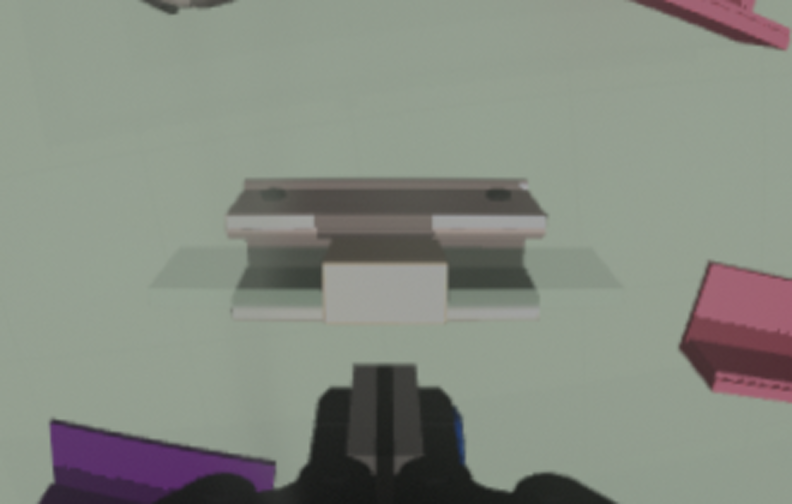

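The wedge stands upright at mid-channel with its head at about (323,215). It held a 15–17 N push without sinking, and the gripper is clear of it.

```bash
python3 -c "
from bench import job
print(job.job_done())"
```

```text
the job is handed in; nothing more can be done
None
```

The wedge is locked upright at about mid-channel: it took a 15–17 N push (a little over the asked 15 N) without sinking, the arm is clear, and the job is handed in. I couldn't measure the clamp force on the pane directly, and the hand-in returned no verdict.

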